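# Reload the sanding-drum caddy in reverse order

## Task

The next pass on the spindle sander runs the grits backwards: draw the four sanding drums straight up off their pegs and stand them in the four bays of the caddy in the reverse order of their row on the peg board, so the drum from the left end goes into the bay at the right end, its neighbour goes next to it, and so on, one drum to a bay. Keep every drum upright all the way, and leave all four standing on the floor of their bays, released.

Things in the scene. Friction and masses are not known exactly. Their poses are not given: they have to be found in the camera images.
- drum_red: red sanding drum, a loose upright rubber cylinder with a red abrasive sleeve and black/steel hub on top: 52 mm diameter, 75 mm tall, about 0.16 kg, with a 15 mm bore through its length. Origin: centre of its underside; z points up its axis. At the start it is slid down over the 12 mm peg of the red peg plate, its underside on the plate.
- drum_yellow: yellow sanding drum, a loose upright rubber cylinder with a yellow abrasive sleeve and black/steel hub on top: 47 mm diameter, 75 mm tall, about 0.16 kg, with a 15 mm bore through its length. Origin: centre of its underside; z points up its axis. At the start it is slid down over the 12 mm peg of the yellow peg plate, its underside on the plate.
- drum_green: green sanding drum, a loose upright rubber cylinder with a green abrasive sleeve and black/steel hub on top: 42 mm diameter, 75 mm tall, about 0.16 kg, with a 15 mm bore through its length. Origin: centre of its underside; z points up its axis. At the start it is slid down over the 12 mm peg of the green peg plate, its underside on the plate.
- drum_blue: blue sanding drum, a loose upright rubber cylinder with a blue abrasive sleeve and black/steel hub on top: 37 mm diameter, 75 mm tall, about 0.16 kg, with a 15 mm bore through its length. Origin: centre of its underside; z points up its axis. At the start it is slid down over the 12 mm peg of the blue peg plate, its underside on the plate.
- peg_red: red peg plate, fixed on the peg board: a red painted square 72 x 72 x 6 mm with an upright 12 mm steel peg that ends 45 mm above the plate's underside (39 mm above its top face). It is the home of the red drum and shows where in the row that drum began. Origin: centre of its underside, on the peg axis; z up.
- peg_yellow: yellow peg plate, fixed on the peg board: a yellow painted square 72 x 72 x 6 mm with an upright 12 mm steel peg that ends 45 mm above the plate's underside (39 mm above its top face). It is the home of the yellow drum and shows where in the row that drum began. Origin: centre of its underside, on the peg axis; z up.
- peg_green: green peg plate, fixed on the peg board: a green painted square 72 x 72 x 6 mm with an upright 12 mm steel peg that ends 45 mm above the plate's underside (39 mm above its top face). It is the home of the green drum and shows where in the row that drum began. Origin: centre of its underside, on the peg axis; z up.
- peg_blue: blue peg plate, fixed on the peg board: a blue painted square 72 x 72 x 6 mm with an upright 12 mm steel peg that ends 45 mm above the plate's underside (39 mm above its top face). It is the home of the blue drum and shows where in the row that drum began. Origin: centre of its underside, on the peg axis; z up.
- peg_board: fixed brown wooden board 90 (x) x 460 (y) x 18 mm carrying the four peg plates in one row at x = 0, y = -127.5, -42.5, +42.5, +127.5 mm, in any order; a loose washer and nut lie on its ends. Origin: centre of underside; y along the row to the robot's left (turned a little), x away from the robot.
- caddy: fixed pale wooden tray 80 (x) x 345 (y) x 25 mm, 5 mm walls, 5 mm grey-lined floor, three cross walls making four open bays in a row: centres at x = 0, y = -127.5, -42.5, +42.5, +127.5 mm, each 70 (x) x 80 (y) mm inside. Nearer the robot than the board, roughly parallel. Origin: centre of underside; y along the row to the robot's left, x away from the robot. Drums stand 5 mm above the origin.

How it is judged:
At the end, for the whole second after the job is handed in: Each drum stands in the bay mirroring its peg plate's place in the row: within 30 mm of the bay centre along the row, 25 mm across, underside under 12 mm above the caddy's underside, upright within 0.12 rad, slower than 0.03 m/s, not touched by the fingers (((y of peg_red in the frame of peg_board between -0.1475 and -0.1075 m and y of drum_red in the frame of caddy between 0.0975 and 0.1575 m) or (y of peg_red in the frame of peg_board between -0.0625 and -0.0225 m and y of drum_red in the frame of caddy between 0.0125 and 0.0725 m) or (y of peg_red in the frame of peg_board between 0.0225 and 0.0625 m and y of drum_red in the frame of caddy between -0.0725 and -0.0125 m) or (y of peg_red in the frame of peg_board between 0.1075 and 0.1475 m and y of drum_red in the frame of caddy between -0.1575 and -0.0975 m)) and x of drum_red in the frame of caddy between -0.025 and 0.025 m and z of each of drum_red, drum_yellow, drum_green, drum_blue in the frame of caddy below 0.012 m and angle between each of drum_red, drum_yellow, drum_green, drum_blue's own z axis and vertical below 0.12 rad and linear speed of each of drum_red, drum_yellow, drum_green, drum_blue below 0.03 m/s and contact force between each of drum_red, drum_yellow, drum_green, drum_blue and the fingers below 0.1 N and ((y of peg_yellow in the frame of peg_board between -0.1475 and -0.1075 m and y of drum_yellow in the frame of caddy between 0.0975 and 0.1575 m) or (y of peg_yellow in the frame of peg_board between -0.0625 and -0.0225 m and y of drum_yellow in the frame of caddy between 0.0125 and 0.0725 m) or (y of peg_yellow in the frame of peg_board between 0.0225 and 0.0625 m and y of drum_yellow in the frame of caddy between -0.0725 and -0.0125 m) or (y of peg_yellow in the frame of peg_board between 0.1075 and 0.1475 m and y of drum_yellow in the frame of caddy between -0.1575 and -0.0975 m)) and x of drum_yellow in the frame of caddy between -0.025 and 0.025 m and ((y of peg_green in the frame of peg_board between -0.1475 and -0.1075 m and y of drum_green in the frame of caddy between 0.0975 and 0.1575 m) or (y of peg_green in the frame of peg_board between -0.0625 and -0.0225 m and y of drum_green in the frame of caddy between 0.0125 and 0.0725 m) or (y of peg_green in the frame of peg_board between 0.0225 and 0.0625 m and y of drum_green in the frame of caddy between -0.0725 and -0.0125 m) or (y of peg_green in the frame of peg_board between 0.1075 and 0.1475 m and y of drum_green in the frame of caddy between -0.1575 and -0.0975 m)) and x of drum_green in the frame of caddy between -0.025 and 0.025 m and ((y of peg_blue in the frame of peg_board between -0.1475 and -0.1075 m and y of drum_blue in the frame of caddy between 0.0975 and 0.1575 m) or (y of peg_blue in the frame of peg_board between -0.0625 and -0.0225 m and y of drum_blue in the frame of caddy between 0.0125 and 0.0725 m) or (y of peg_blue in the frame of peg_board between 0.0225 and 0.0625 m and y of drum_blue in the frame of caddy between -0.0725 and -0.0125 m) or (y of peg_blue in the frame of peg_board between 0.1075 and 0.1475 m and y of drum_blue in the frame of caddy between -0.1575 and -0.0975 m)) and x of drum_blue in the frame of caddy between -0.025 and 0.025 m).
It fails at once if the red drum is tipped more than 0.6 rad from upright (angle between drum_red's own z axis and vertical above 0.6 rad).
It fails at once if the yellow drum is tipped more than 0.6 rad from upright (angle between drum_yellow's own z axis and vertical above 0.6 rad).
It fails at once if the green drum is tipped more than 0.6 rad from upright (angle between drum_green's own z axis and vertical above 0.6 rad).
It fails at once if the blue drum is tipped more than 0.6 rad from upright (angle between drum_blue's own z axis and vertical above 0.6 rad).
It also fails if it takes over 109 s, if anything falls off the work surface, if the arm or the gripper's body presses on something with over 40 N, if the wrist force passes 120 N, or if a joint passes its speed limit or range.

## Robot

A 6-joint arm with a two-finger parallel gripper is mounted at the origin on the work surface. World frame = base frame: x ahead of the robot, y to its left, z up, the work surface at z = 0. Lengths are in m, angles in rad, forces in N, time in s.
With the tool pointing down it reaches from about 0.25 to 0.725 m from the base axis. Payload 4 kg.
Tool frame: the origin (TCP) lies at the very end of the fingers, on their centre line; the grasp point (between the pads) lies 19 mm behind it; z points along the fingers, y is the line along which they close (so a half turn about z gives the same grasp; the last joint's range is limited). The gripper opens to 85 mm and grips with 20 to 120 N. Pads are 22 mm wide; open, the fingers measure 114 mm over their backs; the gripper's body (76 mm by 85 mm) begins 54 mm behind the grasp point. The pads swing forward as they close: fully open they stand 13 mm farther back than shut.
Start: joints at [-1.239, 0.241, 0.005, 1.335, 0, 1.571], TCP at [0.163, -0.473, 0.231] pointing down, gripper open.
Joint ranges: [-2.72, 2.72], [-1.05, 1.87], [-1.09, 1.28], [-1.99, 2.15], [-1.42, 1.44], [-3.14, 3.14]. Speed limits (rad/s): [2.79, 2.79, 3.14, 3.14, 3.14, 3.14].

## Interface

Orientations are given as a unit quaternion [x, y, z, w].
In Python, from workcell import bot, vision, workorder gives the robot as it stands.
- The arm moves only by the shell command python3 -m creep 'ROWS' [OPENING]. ROWS is JSON, a list of rows, each a list of 2 entries, a list of its own where there are three numbers: the shift along the tool's x, y, z in mm, then the turn, a rotation vector about the tool's x, y, z in rad. In form: [[[dx, dy, dz], [wx, wy, wz]], ...]. A call has 1 to 12 rows; each row shifts and turns the commanded pose from where the row before left it, along the tool's axes as they then stand; what a row does not reach is not made up. A row lasts 1/8 s, in which the tool goes at most 62.5 mm and 10.7 degrees, less where a joint would pass 70% of its speed; a pose out of reach is approached as far as the arm can. A call is refused whole if a number of a shift passes 62.5 or a number of a turn 0.188, either way. A call with a gripper value outside its range is refused whole. OPENING is the finger opening in mm, from 0 to 85.4, set as the call begins (- or left out, the last holds). The fingers move at their own pace and stop on an object; the grip force is fixed at half the most. Time passes only in rows, so rows that do not move let the fingers close. It gives the time, the measured TCP pose, the force, the opening and the grip force at its end, in the units of the state.
- bot.get_obs(): the state, without advancing time (a new reading comes with each control period).
- vision.camera(name): name is "scene" or "top"; returns a dict with "image" (420x560x3 uint8, blue, green, red), "z_map" (420x560 float32, m along the optical axis (not along the pixel's ray), 0 where there is no reading), "K" (3x3 intrinsics, pixels), "rvec" (rotation vector, rad) and "tvec" (3), from world to camera coordinates, as OpenCV has them. Camera axes: x right, y down, z forward; pixel columns grow to the right and rows downward; lengths in m; the calibration is good to about 2 mm. A picture is of the moment at which its call begins.
- workorder.job_done(): hands the job in; it is judged then, once.
Trained networks look in a picture, given as the dict that the camera call returned (one of the last four; its "shot" number tells which), for a name from the list of things; names that differ only in an ending like _2 or _b are one class to them, and where a whole thing is asked for, a point or a joint stands for the part that bears it (a point fixed in the world has none). Each returns a list of dicts, best first, with "score" (0 to 1); they miss things now and then, are a little off and sometimes report something else, mostly with a low value. They report only what shows in the picture. A call takes as long as a camera call.
- vision.spot_in(picture, query): "position" ([column, row] in pixels, amid what is visible of it).
- vision.place_of(picture, query): "position" ([column, row] in pixels: a listed point, or the origin of a listed thing).
The state is a dict: "clock": time; "joint_pos": joint angles; "joint_vel": joint speeds; "tau": joint torques, N m; "eef_pos": TCP position; "tool_rot": TCP orientation; "ft_force": force on the tool from outside, world axes, zero at the start; "ft_torque": the same for the moment, N m; "grip_width": finger opening in m; "grasp_force": force on a finger pad.
Only numpy, scipy, OpenCV 4.12 (cv2) and the standard library are available. Lean on these libraries where they do the work, as an engineer would, in place of code of your own. Each camera call takes 0.05 s, during which the arm holds its last target. There are 200 camera calls.

## Working session

There is one attempt and no reset: what is moved stays moved. The work goes in short steps, Python scripts to look and compute and a shell command to move; the robot and the scene stay as the last step left them, time stands still between calls to the robot, and variables do not carry over. Pictures are saved under pics/ and viewed, at most 14 in all, crops included, and the job is handed in when it is done.

```bash
mkdir -p pics
cat > h.py <<'E'
import numpy as np, cv2
from workcell import bot, vision, workorder
from scipy.spatial.transform import Rotation as R
def cam(n):
    p=vision.camera(n); Rm=cv2.Rodrigues(np.array(p["rvec"],float))[0]
    return p,Rm,np.array(p["tvec"],float).ravel(),np.array(p["K"],float)
def ray(c,uv):
    p,Rm,t,K=c; d=Rm.T@np.linalg.inv(K)@np.array([uv[0],uv[1],1.]); return -Rm.T@t,d
def atz(c,uv,z):
    o,d=ray(c,uv); return o+d*(z-o[2])/d[2]
def cloud(c):
    p,Rm,t,K=c; z=p["z_map"]; v,u=np.indices(z.shape)
    P=np.stack([(u-K[0,2])/K[0,0]*z,(v-K[1,2])/K[1,1]*z,z],-1)
    return (P-t)@Rm
E
python3 - <<'E'
from h import *
s=bot.get_obs(); print({k:np.round(v,3) for k,v in s.items()}); print(R.from_quat(s["tool_rot"]).as_matrix().round(3))
for n in("top","scene"):
    c=cam(n); cv2.imwrite(f"pics/{n}0.png",c[0]["image"]); W=cloud(c)
    for o in ["drum_","peg_"]:
        for k in("red","yellow","green","blue"):
            for r in vision.place_of(c[0],o+k)[:2]:
                u=r["position"]; print(n,o+k,round(r["score"],2),np.round(u),atz(c,u,.024).round(3))
    for q in("peg_board","caddy"):
        for r in vision.place_of(c[0],q)[:1]: print(n,q,round(r["score"],2),np.round(r["position"]),atz(c,r["position"],0).round(3))
    # drum tops by height
    m=((W[...,2]>.085)&(W[...,2]<.112)&(c[0]["z_map"]>0)).astype(np.uint8)
    nn,l,st,ce=cv2.connectedComponentsWithStats(m)
    for i in range(1,nn):
        if st[i,4]>60:
            q=W[l==i]; print(n,"top blob",st[i,4],ce[i].round(),q.mean(0).round(4),((q.min(0)+q.max(0))/2).round(4),np.ptp(q,axis=0).round(3))
E
```

```text
{'clock': np.float64(0.0), 'joint_pos': array([-1.239,  0.241,  0.004,  1.335, -0.   ,  1.571]), 'joint_vel': array([-0.001, -0.   , -0.001, -0.001, -0.001,  0.   ]), 'tau': array([ 1.0000e-03, -3.7232e+01,  2.5241e+01,  1.7000e-02,  0.0000e+00,
        0.0000e+00]), 'eef_pos': array([ 0.163, -0.472,  0.23 ]), 'tool_rot': array([ 0.986,  0.165, -0.   , -0.001]), 'ft_force': array([-0.875,  0.683, -0.365]), 'ft_torque': array([-0.013, -0.034, -0.021]), 'grasp_force': np.float64(0.0), 'grip_width': np.float64(0.086)}
[[ 0.945  0.326 -0.001]
 [ 0.326 -0.945  0.002]
 [-0.    -0.002 -1.   ]]
top drum_red 0.77 [355. 157.] [ 0.662 -0.12   0.024]
top drum_red 0.42 [400. 156.] [ 0.66  -0.2    0.024]
top drum_yellow 0.78 [304. 161.] [ 0.657 -0.029  0.024]
top drum_green 0.93 [404. 154.] [ 0.664 -0.208  0.024]
top drum_blue 0.7 [257. 162.] [0.658 0.057 0.024]
top peg_red 0.7 [352. 162.] [ 0.652 -0.114  0.024]
top peg_yellow 0.56 [305. 166.] [ 0.647 -0.029  0.024]
top peg_green 0.62 [398. 157.] [ 0.658 -0.198  0.024]
top peg_blue 0.57 [257. 167.] [0.648 0.058 0.024]
top peg_board 0.83 [328. 168.
[... 1428 characters left out ...]
 top blob 3124 [428. 100.] [0.5792 0.5379 0.0976] [0.5425 0.5974 0.0985] [0.657 0.304 0.027]
scene top blob 680 [ 85. 118.] [ 0.0434 -0.0216  0.0986] [ 0.0237 -0.0047  0.0985] [0.079 0.116 0.027]
scene top blob 383 [504. 157.] [0.8094 0.3717 0.0957] [0.8077 0.3749 0.0983] [0.049 0.036 0.027]
scene top blob 416 [341. 207.] [0.6525 0.047  0.0967] [0.65   0.0518 0.0938] [0.037 0.036 0.017]
scene top blob 750 [312. 236.] [ 0.6574 -0.038   0.0976] [ 0.6536 -0.0331  0.0942] [0.047 0.046 0.018]
scene top blob 1144 [278. 271.] [ 0.6617 -0.1221  0.098 ] [ 0.6582 -0.1173  0.0941] [0.051 0.053 0.018]
scene top blob 1028 [236. 313.] [ 0.6656 -0.2054  0.0981] [ 0.6623 -0.2024  0.0941] [0.042 0.041 0.018]
```

View pics/top0.png

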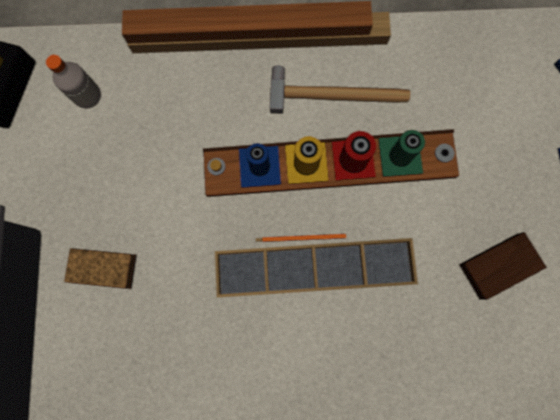

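View pics/scene0.png

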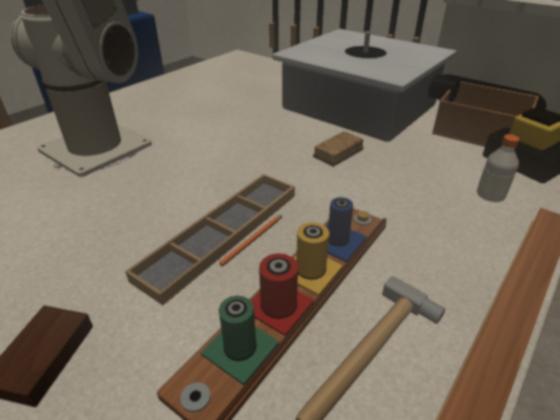

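The row from left to right (+y to −y) is blue (257,162), yellow (304,161), red (355,157), green (404,154). The caddy spans about (216,250) to (417,284) in the top view, with all four bays empty. So green goes to the leftmost bay, red next, then yellow, and blue goes to the rightmost. I'll turn the gripper to close across the row while I measure the caddy.

```bash
python3 -m creep '[[[0,0,0],[0,0,-0.184]],[[0,0,0],[0,0,-0.184]],[[0,0,0],[0,0,-0.184]],[[0,0,0],[0,0,-0.184]],[[0,0,0],[0,0,-0.184]],[[0,0,0],[0,0,-0.184]],[[0,0,0],[0,0,-0.184]],[[0,0,0],[0,0,0]]]' 85
cat >> h.py <<'E'
T=dict(blue=(.6495,.0525),yellow=(.6535,-.033),red=(.6577,-.117),green=(.6618,-.202))
def go(x,y,z):
    s=bot.get_obs(); M=R.from_quat(s["tool_rot"]).as_matrix()
    print("t",round(float(s["clock"]),1),"tcp",s["eef_pos"].round(4),"shift mm",(1e3*M.T@(np.array([x,y,z])-s["eef_pos"])).round(1),"w",round(float(s["grip_width"]),4),"f",s["ft_force"].round(1),"toolx yaw",round(float(np.arctan2(M[1,0],M[0,0])),3),"tilt",M[:2,2].round(4))
E
python3 - <<'E'
from h import *
for n in("top","scene"):
    c=cam(n); W=cloud(c); Z=W[...,2]
    m=(Z>.017)&(Z<.032)&(W[...,0]>.37)&(W[...,0]<.545)&(abs(W[...,1]+.045)<.21)&(c[0]["z_map"]>0)
    nn,l,st,ce=cv2.connectedComponentsWithStats(m.astype(np.uint8)); i=1+st[1:,4].argmax()
    P=W[l==i]; r=cv2.minAreaRect((P[:,:2]*1e3).astype(np.float32)); print(n,len(P),r,np.median(P[:,2]))
    b=cv2.boxPoints(r)
    print(b)
go(*T["green"],.16)
E
```

```text
clock: 2.1
eef_pos: [0.1629, -0.4727, 0.2313]
tool_rot: [0.69, 0.723, 0.0, -0.0]
ft_force: [0.4, -0.5, -0.3]
grip_width: 0.0848
grasp_force: 0.0
top 1945 ((465.8009033203125, -40.5540771484375), (80.20761108398438, 345.864990234375), 2.429823875427246) 0.024323007956259936
[[ 418.40155  130.5227 ]
 [ 433.06476 -215.03131]
 [ 513.20026 -211.63086]
 [ 498.53705  133.92316]]
scene 2592 ((465.2970275878906, -39.33143615722656), (83.47490692138672, 347.37310791015625), 2.4356977939605713) 0.023279425136935834
[[ 416.21594  132.42445]
 [ 430.97864 -214.63484]
 [ 514.3781  -211.08733]
 [ 499.61542  135.97197]]
t 2.2 tcp [ 0.1629 -0.4727  0.2313] shift mm [247.4 510.9  71.3] w 0.085 f [0.4 1.  0.4] toolx yaw 1.617 tilt [ 0. -0.]
```

```bash
python3 -m creep '[[[22.5,46.5,6.5],[0,0,0]],[[22.5,46.5,6.5],[0,0,0]],[[22.5,46.5,6.5],[0,0,0]],[[22.5,46.5,6.5],[0,0,0]],[[22.5,46.5,6.5],[0,0,0]],[[22.5,46.5,6.5],[0,0,0]],[[22.5,46.5,6.5],[0,0,0]],[[22.5,46.5,6.5],[0,0,0]],[[22.5,46.5,6.5],[0,0,0]],[[22.5,46.5,6.5],[0,0,0]],[[22.5,46,6.5],[0,0,0]],[[0,0,0],[0,0,0]]]' 85
python3 -c '
from h import *
go(*T["green"],.054)'
```

```text
clock: 3.7
eef_pos: [0.6632, -0.1974, 0.1569]
tool_rot: [0.689, 0.725, -0.0, -0.001]
ft_force: [-0.3, -0.1, 0.3]
grip_width: 0.085
grasp_force: 0.0
t 3.7 tcp [ 0.6632 -0.1974  0.1569] shift mm [ -4.6  -1.4 102.9] w 0.085 f [-0.3 -0.1  0.3] toolx yaw 1.622 tilt [-0.0022  0.0013]
```

```bash
python3 -m creep '[[[-4.6,-1.4,10],[0,0,0]],[[0,0,25],[0,0,0]],[[0,0,25],[0,0,0]],[[0,0,23],[0,0,0]],[[0,0,20],[0,0,0]],[[0,0,0],[0,0,0]],[[0,0,0],[0,0,0]]]' 85
python3 - <<'E'
from h import *
go(*T["green"],.054)
c=cam("scene"); cv2.imwrite("pics/s1.png",c[0]["image"])
E
```

```text
clock: 4.58
eef_pos: [0.6597, -0.2063, 0.058]
tool_rot: [0.69, 0.724, 0.0, 0.001]
ft_force: [1.0, -0.0, 0.0]
grip_width: 0.0851
grasp_force: 0.0
t 4.6 tcp [ 0.6597 -0.2063  0.058 ] shift mm [4.2 2.3 4. ] w 0.0851 f [ 1. -0.  0.] toolx yaw 1.618 tilt [ 0.0012 -0.0005]
```

View pics/s1.png

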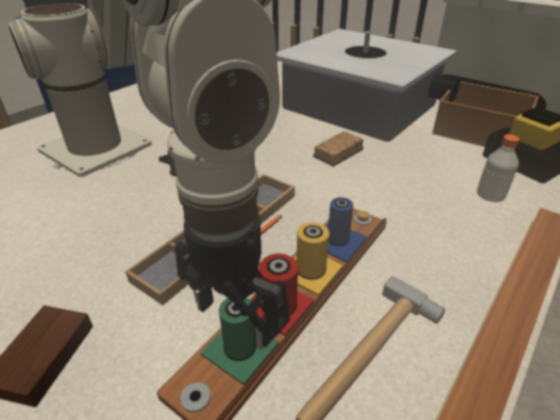

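The fingers straddle the green drum (238,330) with clearance on both sides. The earlier reading was taken while the arm was still settling, so I'll correct by about 4 mm and close.

```bash
python3 -m creep '[[[4,2,3],[0,0,0]],[[0,0,0],[0,0,0]],[[0,0,0],[0,0,0]],[[0,0,0],[0,0,0]]]' 85
python3 -m creep '[[[0,0,0],[0,0,0]],[[0,0,0],[0,0,0]],[[0,0,0],[0,0,0]],[[0,0,0],[0,0,0]],[[0,0,0],[0,0,0]],[[0,0,0],[0,0,0]],[[0,0,0],[0,0,0]],[[0,0,0],[0,0,0]]]' 25
python3 -c '
from h import *
go(*T["green"],.054)'
```

```text
clock: 5.12
eef_pos: [0.6619, -0.201, 0.0539]
tool_rot: [0.69, 0.724, 0.0, 0.0]
ft_force: [-0.4, -0.6, -0.6]
grip_width: 0.0848
grasp_force: 0.0
clock: 6.12
eef_pos: [0.6621, -0.2012, 0.0541]
tool_rot: [0.69, 0.724, 0.0, 0.0]
ft_force: [0.7, 0.1, 2.4]
grip_width: 0.0415
grasp_force: 60.8
t 6.1 tcp [ 0.6621 -0.2012  0.0541] shift mm [-0.8 -0.3  0.1] w 0.0415 f [0.7 0.1 2.4] toolx yaw 1.62 tilt [ 0.0007 -0.0003]
```

Gripped. Lift 90 mm and check before moving sideways.

```bash
python3 -m creep '[[[0,0,-5],[0,0,0]],[[0,0,-10],[0,0,0]],[[0,0,-15],[0,0,0]],[[0,0,-15],[0,0,0]],[[0,0,-15],[0,0,0]],[[0,0,-15],[0,0,0]],[[0,0,-15],[0,0,0]],[[0,0,0],[0,0,0]],[[0,0,0],[0,0,0]],[[0,0,0],[0,0,0]]]'
python3 -c '
from h import *
go(.4603,.0872,.140)'
```

```text
clock: 7.38
eef_pos: [0.6611, -0.2009, 0.1427]
tool_rot: [0.69, 0.724, -0.0, -0.001]
ft_force: [-0.8, 0.3, -0.8]
grip_width: 0.0416
grasp_force: 61.1
t 7.4 tcp [ 0.6611 -0.2009  0.1427] shift mm [ 297.6 -186.5    3.3] w 0.0416 f [-0.8  0.3 -0.8] toolx yaw 1.62 tilt [-0.002   0.0006]
```

```bash
python3 -m creep '[[[0,-20,0],[0,0,0]],[[0,-40,0],[0,0,0]],[[10,-40,0],[0,0,0]],[[30,-40,0],[0,0,0]],[[40,-30,0],[0,0,0]],[[40,-16.5,0],[0,0,0]],[[40,0,0],[0,0,0]],[[40,0,0],[0,0,0]],[[40,0,0],[0,0,0]],[[35,0,0],[0,0,0]],[[22.6,0,0],[0,0,0]],[[0,0,0],[0,0,0]]]'
python3 -m creep '[[[0,0,0],[0,0,0]],[[0,0,0],[0,0,0]],[[0,0,0],[0,0,0]]]'
python3 - <<'E'
from h import *
go(.4603,.0872,.037)
c=cam("scene"); cv2.imwrite("pics/s2.png",c[0]["image"])
E
```

```text
clock: 8.88
eef_pos: [0.4605, 0.0883, 0.1435]
tool_rot: [0.688, 0.725, -0.0, -0.0]
ft_force: [-0.0, 0.1, -0.9]
grip_width: 0.041
grasp_force: 61.3
clock: 9.25
eef_pos: [0.461, 0.0863, 0.1438]
tool_rot: [0.69, 0.724, -0.0, 0.0]
ft_force: [1.4, 0.9, -1.3]
grip_width: 0.0413
grasp_force: 61.3
t 9.2 tcp [0.461  0.0863 0.1438] shift mm [  0.9  -0.6 106.8] w 0.0413 f [ 1.4  0.9 -1.3] toolx yaw 1.618 tilt [-0.     -0.0001]
```

View pics/s2.png

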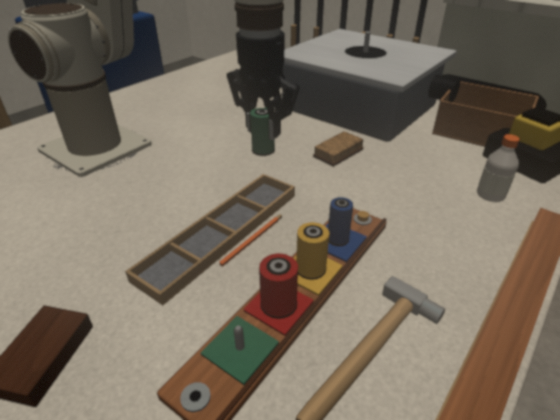

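The green drum hangs upright at (262,132) above the leftmost bay, and its peg is bare. Lowering and releasing.

```bash
python3 -m creep '[[[1,-0.6,15],[0,0,0]],[[0,0,25],[0,0,0]],[[0,0,25],[0,0,0]],[[0,0,20],[0,0,0]],[[0,0,10],[0,0,0]],[[0,0,7],[0,0,0]],[[0,0,4.5],[0,0,0]],[[0,0,0],[0,0,0]],[[0,0,0],[0,0,0]],[[0,0,0],[0,0,0]]]'
python3 -c '
from h import *
go(.4603,.0872,.035)'
```

```text
clock: 10.55
eef_pos: [0.4606, 0.0881, 0.0377]
tool_rot: [0.69, 0.724, 0.0, 0.0]
ft_force: [-0.1, -0.2, -0.9]
grip_width: 0.0413
grasp_force: 61.3
t 10.6 tcp [0.4606 0.0881 0.0377] shift mm [-0.9 -0.3  2.7] w 0.0413 f [-0.1 -0.2 -0.9] toolx yaw 1.62 tilt [0.0008 0.0002]
```

```bash
python3 -m creep '[[[0,0,2],[0,0,0]],[[0,0,0],[0,0,0]],[[0,0,0],[0,0,0]]]'
python3 -m creep '[[[0,0,0],[0,0,0]],[[0,0,0],[0,0,0]],[[0,0,0],[0,0,0]],[[0,0,0],[0,0,0]],[[0,0,0],[0,0,0]],[[0,0,0],[0,0,0]]]' 85
python3 -m creep '[[[0,0,-10],[0,0,0]],[[0,0,-20],[0,0,0]],[[0,0,-30],[0,0,0]],[[0,0,-40],[0,0,0]],[[0,0,-15],[0,0,0]],[[0,0,0],[0,0,0]],[[0,0,0],[0,0,0]]]' 85
python3 - <<'E'
from h import *
go(*T["red"],.15)
c=cam("scene"); cv2.imwrite("pics/s3.png",c[0]["image"])
E
```

```text
clock: 10.92
eef_pos: [0.4602, 0.088, 0.0353]
tool_rot: [0.69, 0.724, -0.0, -0.0]
ft_force: [-0.1, 0.3, -1.2]
grip_width: 0.0415
grasp_force: 61.3
clock: 11.68
eef_pos: [0.4603, 0.088, 0.0353]
tool_rot: [0.69, 0.724, 0.0, 0.0]
ft_force: [-0.5, -1.1, -0.8]
grip_width: 0.0851
grasp_force: 0.0
clock: 12.55
eef_pos: [0.4597, 0.0879, 0.1498]
tool_rot: [0.69, 0.724, -0.0, -0.0]
ft_force: [-0.0, 0.3, -0.1]
grip_width: 0.0848
grasp_force: 0.0
t 12.6 tcp [0.4597 0.0879 0.1498] shift mm [-214.4  187.7   -0.3] w 0.0848 f [-0.   0.3 -0.1] toolx yaw 1.62 tilt [-0.001  -0.0002]
```

View pics/s3.png

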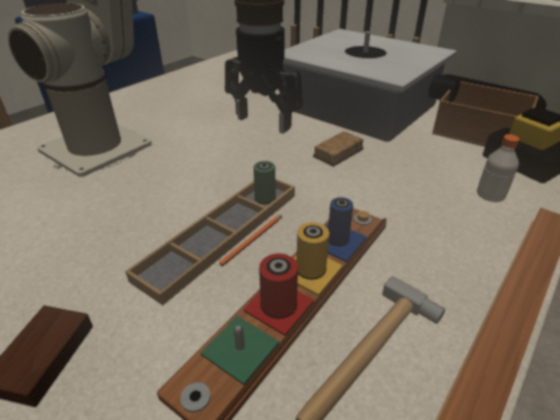

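Green stands upright at (264,182) in the leftmost bay. Red is next.

```bash
python3 -m creep '[[[-20,18,0],[0,0,0]],[[-36,32,0],[0,0,0]],[[-36,32,0],[0,0,0]],[[-36,32,0],[0,0,0]],[[-36,32,0],[0,0,0]],[[-30,25,0],[0,0,0]],[[-20.4,16.7,0],[0,0,0]],[[0,0,0],[0,0,0]],[[0,0,0],[0,0,0]],[[0,0,0],[0,0,0]],[[0,0,0],[0,0,0]]]' 85
python3 -c '
from h import *
go(*T["red"],.054)'
```

```text
clock: 13.98
eef_pos: [0.6579, -0.1161, 0.1507]
tool_rot: [0.689, 0.725, 0.0, 0.0]
ft_force: [-0.2, 1.3, -0.0]
grip_width: 0.085
grasp_force: 0.0
t 14.0 tcp [ 0.6579 -0.1161  0.1507] shift mm [-0.9 -0.2 96.7] w 0.085 f [-0.2  1.3 -0. ] toolx yaw 1.621 tilt [0.0001 0.    ]
```

```bash
python3 -m creep '[[[-0.9,0,12],[0,0,0]],[[0,0,25],[0,0,0]],[[0,0,25],[0,0,0]],[[0,0,20],[0,0,0]],[[0,0,10],[0,0,0]],[[0,0,4.5],[0,0,0]],[[0,0,0],[0,0,0]],[[0,0,0],[0,0,0]],[[0,0,0],[0,0,0]]]' 85
python3 -m creep '[[[0,0,0],[0,0,0]],[[0,0,0],[0,0,0]],[[0,0,0],[0,0,0]],[[0,0,0],[0,0,0]],[[0,0,0],[0,0,0]],[[0,0,0],[0,0,0]],[[0,0,0],[0,0,0]]]' 35
python3 -c '
from h import *
go(*T["red"],.054)'
```

```text
clock: 15.1
eef_pos: [0.6588, -0.118, 0.0547]
tool_rot: [0.69, 0.724, 0.0, 0.001]
ft_force: [0.3, 0.1, 0.1]
grip_width: 0.0848
grasp_force: 0.0
clock: 15.98
eef_pos: [0.6586, -0.1179, 0.0544]
tool_rot: [0.69, 0.724, 0.0, 0.0]
ft_force: [-0.5, -0.9, 5.4]
grip_width: 0.0515
grasp_force: 62.9
t 16.0 tcp [ 0.6586 -0.1179  0.0544] shift mm [ 1.  -0.9  0.4] w 0.0515 f [-0.5 -0.9  5.4] toolx yaw 1.62 tilt [ 0.0009 -0.0002]
```

```bash
python3 -m creep '[[[0,0,-5],[0,0,0]],[[0,0,-10],[0,0,0]],[[0,0,-15],[0,0,0]],[[0,0,-15],[0,0,0]],[[0,0,-15],[0,0,0]],[[0,0,-15],[0,0,0]],[[0,0,-15],[0,0,0]],[[0,0,0],[0,0,0]],[[0,0,0],[0,0,0]],[[0,0,0],[0,0,0]]]'
python3 -c '
from h import *
go(.4639,.0023,.144)'
```

```text
clock: 17.23
eef_pos: [0.6577, -0.1177, 0.1427]
tool_rot: [0.69, 0.724, -0.001, -0.001]
ft_force: [0.0, -0.2, -1.7]
grip_width: 0.0514
grasp_force: 62.6
t 17.2 tcp [ 0.6577 -0.1177  0.1427] shift mm [ 129.4 -187.7   -0.8] w 0.0514 f [ 0.  -0.2 -1.7] toolx yaw 1.62 tilt [-0.0019  0.0004]
```

```bash
python3 -m creep '[[[0,-20,0],[0,0,0]],[[10,-35,0],[0,0,0]],[[25,-35,0],[0,0,0]],[[30,-35,0],[0,0,0]],[[30,-35,0],[0,0,0]],[[24,-18,0],[0,0,0]],[[10.4,-9.7,0],[0,0,0]],[[0,0,0],[0,0,0]],[[0,0,0],[0,0,0]],[[0,0,0],[0,0,0]],[[0,0,0],[0,0,0]]]'
python3 -c '
from h import *
go(.4639,.0023,.0355)'
```

```text
clock: 18.6
eef_pos: [0.4649, 0.0017, 0.1436]
tool_rot: [0.69, 0.724, -0.0, -0.0]
ft_force: [0.3, 0.4, -1.2]
grip_width: 0.0517
grasp_force: 63.0
t 18.6 tcp [0.4649 0.0017 0.1436] shift mm [  0.6  -1.  108.1] w 0.0517 f [ 0.3  0.4 -1.2] toolx yaw 1.619 tilt [-0.0001 -0.0001]
```

```bash
python3 -m creep '[[[0.6,-1,15],[0,0,0]],[[0,0,25],[0,0,0]],[[0,0,25],[0,0,0]],[[0,0,20],[0,0,0]],[[0,0,10],[0,0,0]],[[0,0,7],[0,0,0]],[[0,0,4.5],[0,0,0]],[[0,0,1.2],[0,0,0]],[[0,0,0],[0,0,0]],[[0,0,0],[0,0,0]],[[0,0,0],[0,0,0]]]'
python3 -c '
from h import *
go(.4639,.0023,.0354)'
```

```text
clock: 19.98
eef_pos: [0.4636, 0.0028, 0.0363]
tool_rot: [0.69, 0.724, 0.0, 0.0]
ft_force: [0.8, 0.4, -1.0]
grip_width: 0.0514
grasp_force: 63.0
t 20.0 tcp [0.4636 0.0028 0.0363] shift mm [-0.5  0.2  0.9] w 0.0514 f [ 0.8  0.4 -1. ] toolx yaw 1.62 tilt [0.0005 0.0001]
```

```bash
python3 -m creep '[[[0,0,0.8],[0,0,0]],[[0,0,0],[0,0,0]]]'
python3 -m creep '[[[0,0,0],[0,0,0]],[[0,0,0],[0,0,0]],[[0,0,0],[0,0,0]],[[0,0,0],[0,0,0]],[[0,0,0],[0,0,0]],[[0,0,0],[0,0,0]]]' 85
python3 -m creep '[[[0,0,-10],[0,0,0]],[[0,0,-20],[0,0,0]],[[0,0,-30],[0,0,0]],[[0,0,-40],[0,0,0]],[[0,0,-15],[0,0,0]],[[0,0,0],[0,0,0]],[[0,0,0],[0,0,0]]]' 85
python3 - <<'E'
from h import *
go(*T["yellow"],.15)
c=cam("scene"); cv2.imwrite("pics/s4.png",c[0]["image"])
E
```

```text
clock: 20.23
eef_pos: [0.4636, 0.0028, 0.0354]
tool_rot: [0.69, 0.724, 0.0, 0.0]
ft_force: [0.5, -0.4, -0.1]
grip_width: 0.0513
grasp_force: 63.2
clock: 20.98
eef_pos: [0.4634, 0.0028, 0.0353]
tool_rot: [0.69, 0.724, -0.0, -0.0]
ft_force: [-0.2, -0.5, -0.2]
grip_width: 0.0845
grasp_force: 0.0
clock: 21.85
eef_pos: [0.4629, 0.0027, 0.1498]
tool_rot: [0.69, 0.724, -0.0, -0.0]
ft_force: [0.5, 0.2, 0.2]
grip_width: 0.0853
grasp_force: 0.0
t 21.9 tcp [0.4629 0.0027 0.1498] shift mm [-45.  188.6  -0.4] w 0.0853 f [0.5 0.2 0.2] toolx yaw 1.62 tilt [-0.001 -0.   ]
```

View pics/s4.png

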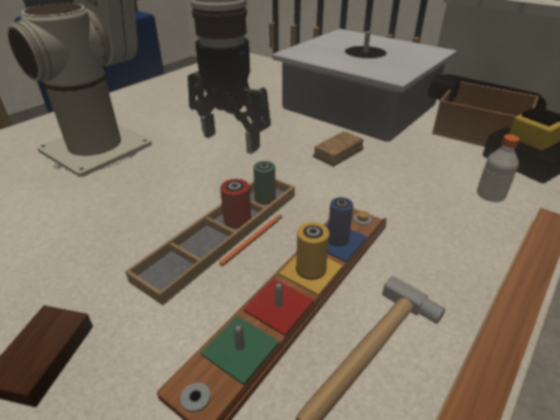

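Red stands upright at (236,205) in the second bay from the left. Yellow is next.

```bash
python3 -m creep '[[[-5,18,0],[0,0,0]],[[-8,32,0],[0,0,0]],[[-8,32,0],[0,0,0]],[[-8,32,0],[0,0,0]],[[-8,32,0],[0,0,0]],[[-5,26,0],[0,0,0]],[[-3.4,16.2,0],[0,0,0]],[[0,0,0],[0,0,0]],[[0,0,0],[0,0,0]],[[0,0,0],[0,0,0]],[[0,0,0],[0,0,0]]]' 85
python3 -c '
from h import *
go(*T["yellow"],.054)'
```

```text
clock: 23.28
eef_pos: [0.6532, -0.0332, 0.1506]
tool_rot: [0.69, 0.724, 0.0, 0.0]
ft_force: [0.7, 0.2, 0.2]
grip_width: 0.0852
grasp_force: 0.0
t 23.3 tcp [ 0.6532 -0.0332  0.1506] shift mm [ 0.2  0.3 96.6] w 0.0852 f [0.7 0.2 0.2] toolx yaw 1.62 tilt [ 0.0001 -0.    ]
```

```bash
python3 -m creep '[[[0,0,12],[0,0,0]],[[0,0,25],[0,0,0]],[[0,0,25],[0,0,0]],[[0,0,20],[0,0,0]],[[0,0,10],[0,0,0]],[[0,0,4.5],[0,0,0]],[[0,0,0],[0,0,0]],[[0,0,0],[0,0,0]],[[0,0,0],[0,0,0]]]' 85
python3 -m creep '[[[0,0,0],[0,0,0]],[[0,0,0],[0,0,0]],[[0,0,0],[0,0,0]],[[0,0,0],[0,0,0]],[[0,0,0],[0,0,0]],[[0,0,0],[0,0,0]],[[0,0,0],[0,0,0]]]' 30
python3 -m creep '[[[0,0,-5],[0,0,0]],[[0,0,-10],[0,0,0]],[[0,0,-15],[0,0,0]],[[0,0,-15],[0,0,0]],[[0,0,-15],[0,0,0]],[[0,0,-15],[0,0,0]],[[0,0,-15],[0,0,0]],[[0,0,0],[0,0,0]],[[0,0,0],[0,0,0]],[[0,0,0],[0,0,0]]]'
python3 -c '
from h import *
go(.4675,-.0827,.144)'
```

```text
clock: 24.4
eef_pos: [0.6542, -0.0334, 0.0547]
tool_rot: [0.69, 0.724, 0.001, 0.001]
ft_force: [0.5, 0.4, -0.5]
grip_width: 0.0847
grasp_force: 0.0
clock: 25.28
eef_pos: [0.654, -0.0334, 0.0543]
tool_rot: [0.69, 0.724, 0.0, 0.0]
ft_force: [0.3, 0.5, 4.9]
grip_width: 0.0465
grasp_force: 61.8
clock: 26.52
eef_pos: [0.653, -0.0333, 0.1428]
tool_rot: [0.69, 0.724, -0.001, -0.001]
ft_force: [-0.7, 0.1, -1.6]
grip_width: 0.0462
grasp_force: 62.1
t 26.5 tcp [ 0.653  -0.0333  0.1428] shift mm [ -40.2 -187.7   -0.9] w 0.0462 f [-0.7  0.1 -1.6] toolx yaw 1.62 tilt [-0.002   0.0001]
```

```bash
python3 -m creep '[[[0,-20,0],[0,0,0]],[[-8,-35,0],[0,0,0]],[[-8,-35,0],[0,0,0]],[[-8,-35,0],[0,0,0]],[[-8,-35,0],[0,0,0]],[[-5,-18,0],[0,0,0]],[[-3.2,-10.4,0],[0,0,0]],[[0,0,0],[0,0,0]],[[0,0,0],[0,0,0]],[[0,0,0],[0,0,0]],[[0,0,0],[0,0,0]]]'
python3 -c '
from h import *
go(.4675,-.0827,.0354)'
```

```text
clock: 27.9
eef_pos: [0.4678, -0.0826, 0.1436]
tool_rot: [0.689, 0.724, -0.0, -0.0]
ft_force: [-0.1, -0.3, -1.6]
grip_width: 0.0458
grasp_force: 62.2
t 27.9 tcp [ 0.4678 -0.0826  0.1436] shift mm [-1.000e-01 -3.000e-01  1.082e+02] w 0.0458 f [-0.1 -0.3 -1.6] toolx yaw 1.62 tilt [-0.0001  0.    ]
```

```bash
python3 -m creep '[[[0,0,15],[0,0,0]],[[0,0,25],[0,0,0]],[[0,0,25],[0,0,0]],[[0,0,20],[0,0,0]],[[0,0,10],[0,0,0]],[[0,0,7],[0,0,0]],[[0,0,4.5],[0,0,0]],[[0,0,2],[0,0,0]],[[0,0,0],[0,0,0]],[[0,0,0],[0,0,0]],[[0,0,0],[0,0,0]]]'
python3 -m creep '[[[0,0,0],[0,0,0]],[[0,0,0],[0,0,0]],[[0,0,0],[0,0,0]],[[0,0,0],[0,0,0]],[[0,0,0],[0,0,0]],[[0,0,0],[0,0,0]]]' 85
python3 -m creep '[[[0,0,-10],[0,0,0]],[[0,0,-20],[0,0,0]],[[0,0,-30],[0,0,0]],[[0,0,-40],[0,0,0]],[[0,0,-15],[0,0,0]],[[0,0,0],[0,0,0]],[[0,0,0],[0,0,0]]]' 85
python3 - <<'E'
from h import *
go(*T["blue"],.15)
c=cam("scene"); cv2.imwrite("pics/s5.png",c[0]["image"])
E
```

```text
clock: 29.28
eef_pos: [0.4676, -0.0828, 0.0356]
tool_rot: [0.69, 0.724, 0.0, 0.0]
ft_force: [-0.1, 0.5, -0.9]
grip_width: 0.0463
grasp_force: 62.2
clock: 30.02
eef_pos: [0.4674, -0.0827, 0.0353]
tool_rot: [0.69, 0.724, 0.0, -0.0]
ft_force: [-0.3, -0.1, -0.9]
grip_width: 0.0853
grasp_force: 0.0
clock: 30.9
eef_pos: [0.4669, -0.0826, 0.1498]
tool_rot: [0.69, 0.724, -0.0, -0.0]
ft_force: [-0.1, 0.7, 0.7]
grip_width: 0.0849
grasp_force: 0.0
t 30.9 tcp [ 0.4669 -0.0826  0.1498] shift mm [126.  189.   -0.3] w 0.0849 f [-0.1  0.7  0.7] toolx yaw 1.62 tilt [-0.0009  0.0001]
```

View pics/s5.png

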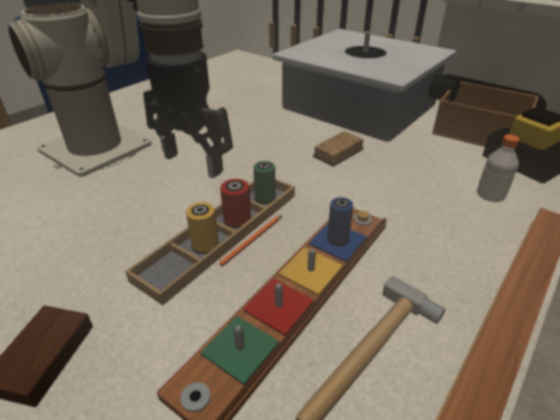

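Yellow stands upright at (203,228) in the third bay. Blue is the last one.

```bash
python3 -m creep '[[[12,18,0],[0,0,0]],[[21,32,0],[0,0,0]],[[21,32,0],[0,0,0]],[[21,32,0],[0,0,0]],[[21,32,0],[0,0,0]],[[18,26,0],[0,0,0]],[[12,16.6,0],[0,0,0]],[[0,0,0],[0,0,0]],[[0,0,0],[0,0,0]],[[0,0,0],[0,0,0]],[[0,0,0],[0,0,0]]]' 85
python3 -c '
from h import *
go(*T["blue"],.054)'
```

```text
clock: 32.33
eef_pos: [0.6492, 0.0517, 0.1506]
tool_rot: [0.69, 0.724, -0.0, 0.0]
ft_force: [-0.3, -0.5, 0.0]
grip_width: 0.0852
grasp_force: 0.0
t 32.3 tcp [0.6492 0.0517 0.1506] shift mm [ 0.8  0.3 96.6] w 0.0852 f [-0.3 -0.5  0. ] toolx yaw 1.619 tilt [ 0.0001 -0.0001]
```

```bash
python3 -m creep '[[[0.5,0,12],[0,0,0]],[[0,0,25],[0,0,0]],[[0,0,25],[0,0,0]],[[0,0,20],[0,0,0]],[[0,0,10],[0,0,0]],[[0,0,4.5],[0,0,0]],[[0,0,0],[0,0,0]],[[0,0,0],[0,0,0]],[[0,0,0],[0,0,0]]]' 85
python3 -m creep '[[[0,0,0],[0,0,0]],[[0,0,0],[0,0,0]],[[0,0,0],[0,0,0]],[[0,0,0],[0,0,0]],[[0,0,0],[0,0,0]],[[0,0,0],[0,0,0]],[[0,0,0],[0,0,0]],[[0,0,0],[0,0,0]]]' 20
python3 -m creep '[[[0,0,-5],[0,0,0]],[[0,0,-10],[0,0,0]],[[0,0,-15],[0,0,0]],[[0,0,-15],[0,0,0]],[[0,0,-15],[0,0,0]],[[0,0,-15],[0,0,0]],[[0,0,-15],[0,0,0]],[[0,0,0],[0,0,0]],[[0,0,0],[0,0,0]],[[0,0,0],[0,0,0]]]'
python3 -c '
from h import *
go(.4711,-.1676,.144)'
```

```text
clock: 33.45
eef_pos: [0.6502, 0.0529, 0.0547]
tool_rot: [0.69, 0.724, 0.001, 0.001]
ft_force: [0.4, -0.3, -0.5]
grip_width: 0.0848
grasp_force: 0.0
clock: 34.45
eef_pos: [0.6499, 0.0529, 0.0541]
tool_rot: [0.69, 0.724, 0.0, 0.0]
ft_force: [0.4, -0.5, 2.7]
grip_width: 0.0355
grasp_force: 60.0
clock: 35.7
eef_pos: [0.649, 0.0528, 0.1428]
tool_rot: [0.69, 0.724, -0.001, -0.001]
ft_force: [0.1, 1.3, -1.9]
grip_width: 0.0357
grasp_force: 60.4
t 35.7 tcp [0.649  0.0528 0.1428] shift mm [-211.4 -188.5   -0.8] w 0.0357 f [ 0.1  1.3 -1.9] toolx yaw 1.62 tilt [-0.0019 -0.0002]
```

```bash
python3 -m creep '[[[-15,-18,0],[0,0,0]],[[-35,-32,0],[0,0,0]],[[-35,-32,0],[0,0,0]],[[-35,-32,0],[0,0,0]],[[-35,-32,0],[0,0,0]],[[-33,-26,0],[0,0,0]],[[-23.4,-16.9,0],[0,0,0]],[[0,0,0],[0,0,0]],[[0,0,0],[0,0,0]],[[0,0,0],[0,0,0]],[[0,0,0],[0,0,0]]]'
python3 -c '
from h import *
go(.4711,-.1676,.0354)'
```

```text
clock: 37.08
eef_pos: [0.4717, -0.1668, 0.1437]
tool_rot: [0.689, 0.725, 0.0, -0.0]
ft_force: [-1.0, -0.0, -2.0]
grip_width: 0.0357
grasp_force: 60.5
t 37.1 tcp [ 0.4717 -0.1668  0.1437] shift mm [ -0.8  -0.7 108.3] w 0.0357 f [-1. -0. -2.] toolx yaw 1.621 tilt [-0.0001  0.0001]
```

```bash
python3 -m creep '[[[-0.5,-0.5,15],[0,0,0]],[[0,0,25],[0,0,0]],[[0,0,25],[0,0,0]],[[0,0,20],[0,0,0]],[[0,0,10],[0,0,0]],[[0,0,7],[0,0,0]],[[0,0,4.5],[0,0,0]],[[0,0,2],[0,0,0]],[[0,0,0],[0,0,0]],[[0,0,0],[0,0,0]],[[0,0,0],[0,0,0]]]'
python3 -m creep '[[[0,0,0],[0,0,0]],[[0,0,0],[0,0,0]],[[0,0,0],[0,0,0]],[[0,0,0],[0,0,0]],[[0,0,0],[0,0,0]],[[0,0,0],[0,0,0]]]' 85
python3 -m creep '[[[0,0,-10],[0,0,0]],[[0,0,-20],[0,0,0]],[[0,0,-30],[0,0,0]],[[0,0,-40],[0,0,0]],[[0,0,-15],[0,0,0]],[[-40,0,0],[0,0,0]],[[-40,0,0],[0,0,0]],[[-40,0,0],[0,0,0]],[[0,0,0],[0,0,0]],[[0,0,0],[0,0,0]],[[0,0,0],[0,0,0]]]' 85
python3 - <<'E'
from h import *
c=cam("scene"); cv2.imwrite("pics/s6.png",c[0]["image"])
W=cloud(c); m=((W[...,2]>.06)&(W[...,2]<.09)&(abs(W[...,0]-.465)<.07)&(abs(W[...,1]+.04)<.2)).astype(np.uint8)
nn,l,st,ce=cv2.connectedComponentsWithStats(m)
for i in range(1,nn):
    q=W[l==i]
    if len(q)>60: print(ce[i].round(),((q.min(0)+q.max(0))/2).round(4),q.max(0)[2].round(4))
E
```

```text
clock: 38.45
eef_pos: [0.471, -0.1682, 0.0356]
tool_rot: [0.69, 0.724, 0.0, 0.0]
ft_force: [-0.5, 0.6, -1.0]
grip_width: 0.0357
grasp_force: 60.5
clock: 39.2
eef_pos: [0.4708, -0.1681, 0.0353]
tool_rot: [0.69, 0.724, -0.0, -0.0]
ft_force: [-0.2, -0.3, 0.4]
grip_width: 0.0851
grasp_force: 0.0
clock: 40.58
eef_pos: [0.4765, -0.2868, 0.1501]
tool_rot: [0.689, 0.725, -0.0, -0.0]
ft_force: [-0.4, -0.1, -0.4]
grip_width: 0.0851
grasp_force: 0.0
[264. 171.] [0.4612 0.0864 0.0717] 0.0834
[234. 191.] [0.4641 0.0025 0.0718] 0.0835
[200. 216.] [ 0.4679 -0.0825  0.072 ] 0.0839
[159. 244.] [ 0.4715 -0.1689  0.0717] 0.0834
```

View pics/s6.png

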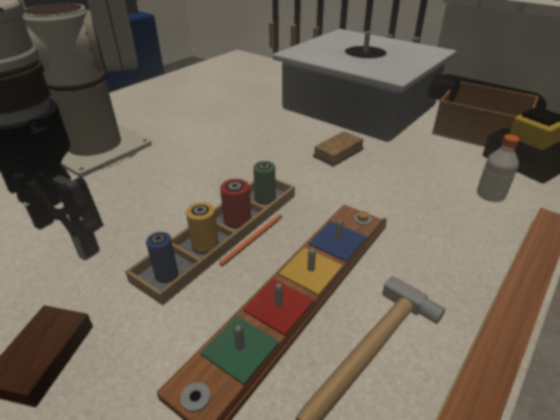

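All four drums stand upright at their bay centres in reverse order: green (264,182), red (236,205), yellow (203,228), blue (162,257). The gripper is clear of them.

```bash
python3 -c '
from workcell import workorder
print(workorder.job_done())'
```

```text
the job is handed in; nothing more can be done
None
```

All four drums are standing released in the caddy in reverse order (left to right: green, red, yellow, blue), each measured within about 2 mm of its bay centre, and the job was handed in at about 41 s; the hand-in returned no verdict.

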